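Open the pressure cap of a bench-top recirculating cooler

TASK

Open the filler of the bench-top cooler so that it can be topped up: push the smoky dust cover round until it is fully aside over the rear deck, turn the black pressure cap with the yellow wings anticlockwise, without pressing it, to its first stop, where it rises a little, and leave it there for about a second to vent. Then, never forcing it, press it down, turn it past the stop until it is released, lift it off and set it down flat and right way up in the steel tray. Leave the cover aside and do not disturb the other things on the bench.

Things in the scene. Friction and masses are not known exactly. Their poses are not given: they have to be found in the camera images.
- filler (a point): Rim centre of the filler neck (flange 69 mm across) of the cooler, a fixed light-grey box 230 mm deep, 150 mm wide, from 65 mm in front of this point to 165 mm behind it; its deck is 85 mm above the worktop and 30 mm below this point. Axes: x to the cooler's rear, y to its left, z up.
- cap_grip (a point): Pressure cap: black ribbed disc 85 mm across, 22 mm high, about 0.15 kg; yellow grip on top: boss 26 mm across and two wings 14 mm thick reaching 40 mm from the axis along this point's +x and -x, all 16 mm high. Point on the cap's axis half-way up the boss, 7 mm above the disc's top face, 29 mm above the skirt's lower edge on which it stands when set down. It lifts out straight up (10 mm clears the neck).
- wing_tip (a point): End of one wing, 38 mm from the cap's axis. Angle of the wings from the filler's x axis, anticlockwise from above positive (same after half a turn): shut -1.28 to -1.46 rad; anticlockwise up a ramp to the first stop at about -0.70, blocked by a tooth; pressed down it passes under the tooth; free from -0.18 up to an end stop at 0.19.
- seat (a joint): Sprung seat in the neck, m of travel: 0 with the cap shut, positive when pressed deeper. cap_grip is above filler by: shut 16 mm; first stop 20 mm; 15 mm or less to pass the tooth (13.5 is good), bottoms at 12; released and let go 25 mm. Spring: about 9 N upward at the first stop, 13 N at the bottom. Turning the cap takes up to 0.5 N m.
- cover (a joint): Swivel of the dust cover, rad: 0 centred over the cap, growing anticlockwise from above, end stop at 1.92 over the rear deck. Light friction (under 1 N at the peg); it stays where it is left.
- cover_pivot (a point): On the cover's vertical swivel axis, 16 mm above the underside of the cover plate (level with cover_peg); the post is 70 mm from the filler axis, behind it and to its left.
- cover_peg (a point): Upright grey peg 13 to 16 mm thick on the cover's free end, for pushing it round, 112 mm from the swivel axis; this point is 13 mm above the plate's top face and 11 mm below the peg's top. The cover is a smoky clear disc 92 mm across and 3 mm thick, centred 70 mm from the swivel axis; its underside is 60 mm above the cooler's deck.
- tray_floor (a point): Shallow steel tray 156 x 132 mm over its rim, inside 144 x 118 mm, walls 18 mm high, loose; this point is the centre of its inner floor, 3 mm above the worktop. Its x axis is along the long side. It stands left or right of the cooler.
- slidebox_center (a point): Blue slide box 170 x 88 x 34 mm, loose, at its centre, 17 mm above the worktop; it stands on the side of the cooler where the tray is not. Not to be disturbed.
- rotor: Turned steel sample, 48 mm across, 37 mm high, standing; origin at its underside. Not to be disturbed.
- petri: Petri dish 62 mm across, 15 mm high; origin at its underside. Not to be disturbed.
- dropper_bottle: Dropper bottle 38 mm across, 113 mm high, standing; origin at its underside. Not to be disturbed.
- taperoll: Roll of masking tape 66 mm across, 19 mm high, lying; origin at its underside. Not to be disturbed.
- driver: Small blue screwdriver 121 mm long lying near the front edge; origin at its underside. Not to be disturbed.
- ballpen: Black ball pen 136 mm long lying near the front edge; origin at its underside. Not to be disturbed.
There are look-alikes about, which are no part of the job. What is meant by the part that bears cap_grip is not turquoise or white, and is the larger of those in its own colour.

How it is judged:
On the way, in this order (a step that is already met when the one before it is completed fails the run):
1. the cap has been turned to its first stop, has risen there unpressed, and stays for half a second (angle between the x axis of cap_grip and the x axis of filler, either way round between 0.55 and 0.83 rad and z of cap_grip in the frame of filler between 0.0185 and 0.0225 m and horizontal distance between cap_grip and filler below 0.006 m), for 0.5 s.
2. the cap has been released and is up clear of the neck (z of cap_grip in the frame of filler above 0.032 m).
At the end, for the whole second after the job is handed in: The cap stands flat (within 0.1 rad) and right way up on the tray's floor, inside its walls, at rest; the dust cover is aside, its swivel past 1.6 rad (value of joint cover above 1.6 rad and x of cap_grip in the frame of tray_floor between -0.034 and 0.034 m and y of cap_grip in the frame of tray_floor between -0.022 and 0.022 m and z of cap_grip in the frame of tray_floor between 0.025 and 0.033 m and angle between each of cap_grip, tray_floor's own z axis and vertical below 0.1 rad); the robot touches nothing.
It fails at once if a bystander (slide box, steel sample, petri dish, bottle, pen, tape roll or screwdriver) is shifted by more than 25 mm (distance of any of slidebox_center, rotor, petri, dropper_bottle, ballpen, taperoll, driver from where it was at the start of the episode above 0.025 m).
It fails at once if the cap is forced: over 250 N between the cap and the cooler (contact force between cap and cooler above 250 N).
It also fails if it takes over 72 s, if anything falls off the work surface, if the arm or the gripper's body presses on something with over 40 N, if the wrist force passes 120 N, or if a joint passes its speed limit or range.

ROBOT

A 7-joint arm with a two-finger parallel gripper is mounted at the origin on a cart in front of the work surface, level with it; the furniture and walls round the work are solid. World frame = base frame: x ahead of the robot, y to its left, z up, the work surface at z = 0. Lengths are in m, angles in rad, forces in N, time in s.
With the tool pointing down it reaches from about 0.4 to 0.75 m from the base axis. Payload 19.5 kg.
Tool frame: the origin (TCP) lies midway between the tips of the shut fingers; the grasp point (between the pads) lies 19 mm behind it; z points along the fingers, y is the line along which they close (so a half turn about z gives the same grasp; the last joint's range is limited). The gripper opens to 85 mm and grips with 20 to 120 N. Pads are 22 mm wide; open, the fingers measure 114 mm over their backs; the gripper's body (76 mm by 85 mm) begins 54 mm behind the grasp point. The pads swing forward as they close: fully open they stand 13 mm farther back than shut.
Start: joints at [-1.168, 0.707, -0.028, 1.485, 0.022, 0.951, -0.075], TCP at [0.247, 0.519, 0.231] pointing down, gripper open.
Joint ranges: [-2.71, 2.71], [-0.32, 2.16], [-1.57, 1.52], [0, 2.45], [-1.46, 4.6], [0, 2.02], [-2.83, 2.83]. Speed limits (rad/s): [1.89, 1.89, 2.57, 2.57, 3.01, 3.01, 3.01].

INTERFACE

Orientations are given as a unit quaternion [w, x, y, z].
In Python, from plant import env, planner, camera, recognise, trace gives the robot as it stands. Calls block until the motion is done:
- env.move_to(position, orientation): joint-space move of the TCP to a pose.
- env.move_linear(position, speed=0.15, ori=None, force_limit=None): straight line of the TCP; ori=None keeps the orientation; speed is the mean speed in m/s. With force_limit (N) it stops when the force on the tool has changed by that much, and returns True; else False.
- env.move_j(angles): joint-space move.
- env.command_gripper(opening): finger opening in m; the grip force is fixed at half the most; returns when the fingers have stopped.
- env.sleep(seconds).
- planner.inverse_kinematics(position, orientation): joint angles nearest the present ones, or None.
- camera(name): name is "scene" or "top"; returns a dict with "pixels" (420x560x3 uint8, blue, green, red), "mtx" (3x3 intrinsics, pixels), "rvec" (rotation vector, rad) and "tvec" (3), from world to camera coordinates, as OpenCV has them. Camera axes: x right, y down, z forward; pixel columns grow to the right and rows downward; lengths in m; the calibration is good to about 2 mm. A picture is of the moment at which its call begins. There is no depth.
A pose or a line that the arm cannot do raises env.IKError and nothing moves.
- env.close_job(): hands the job in; it is judged then, once.
Trained networks look in the newest picture that a camera, given by its name, has taken for a name from the list of things; names that differ only in an ending like _2 or _b are one class to them, and where a whole thing is asked for, a point or a joint stands for the part that bears it (a point fixed in the world has none). Each returns a list of dicts, best first, with "confidence" (0 to 1); they miss things now and then, are a little off and sometimes report something else, mostly with a low value. They report only what shows in the picture. A call takes as long as a camera call. They do not tell look-alikes from the thing itself.
- recognise(camera, query): "extent" ([left, top, width, height] in pixels, round what is visible of it).
- trace(camera, query): "pixels" (420x560 bool, what is visible of it) and "extent" ([left, top, width, height] in pixels, round what is visible of it).
Readings, each from a call of its own:
- env.get_t(): time.
- env.get_joints(): joint angles.
- env.get_dq(): joint speeds.
- env.get_joint_torque(): joint torques, N m.
- env.get_tcp_pos(): TCP position.
- env.get_ee_rot(): TCP orientation.
- env.get_wrist_force(): force on the tool from outside, world axes, zero at the start.
- env.get_ft_torque(): the same for the moment, N m.
- env.get_width(): finger opening in m.
- env.get_grip_force(): force on a finger pad.
Only numpy, scipy, OpenCV 4.12 (cv2) and the standard library are available. Lean on these libraries where they do the work, as an engineer would, in place of code of your own. Each camera call takes 0.05 s, during which the arm holds its last target. There are 200 camera calls.

## Working session

There is one attempt and no reset: what is moved stays moved. The work goes in short steps, each a Python script; the robot and the scene stay as the last script left them, time stands still between calls to the robot, and variables do not carry over. Pictures are saved under pics/ and viewed, at most 13 in all, crops included, and the job is handed in when it is done.

```bash
mkdir -p pics; ls
cat > h.py <<'E'
import numpy as np, cv2
from plant import env, planner, camera, recognise, trace
def P(c):
    R=cv2.Rodrigues(np.array(c['rvec'],float))[0]; return R,np.array(c['tvec'],float).ravel(),np.array(c['mtx'],float)
def ray(c,u,v,z):
    R,t,K=P(c); o=-R.T@t; d=R.T@np.linalg.solve(K,[u,v,1.]); return o+d*(z-o[2])/d[2]
def proj(c,p):
    R,t,K=P(c); q=K@(R@np.array(p,float)+t); return q[:2]/q[2]
E
python3 - <<'E'
from h import *
for n in("scene","top"):
    c=camera(n); R,t,K=P(c); print(n,-R.T@t,K[0,0],R[2]); cv2.imwrite(f'pics/{n}0.png',c['pixels'])
    for q in("cap_grip","wing_tip","cover","cover_peg","cover_pivot","tray_floor","slidebox_center","filler"):
        try:
            for r in recognise(n,q)[:3]: print(q,r['confidence'],r['extent'])
        except Exception as e: print(q,repr(e))
print(env.get_t(),env.get_tcp_pos(),env.get_ee_rot())
E
```

```text
pics
scene [-0.16045076 -0.71472952  0.88806556] 446.20715798148086 [ 0.6148871   0.41650166 -0.6696568 ]
cap_grip 0.75 [234.1, 187.6, 19.2, 17.3]
cap_grip 0.7 [249.6, 212.8, 31.4, 12.8]
cap_grip 0.65 [357.2, 291.7, 39.5, 35.8]
wing_tip 0.79 [250.2, 211.0, 31.4, 16.6]
wing_tip 0.75 [359.8, 287.7, 36.9, 37.9]
wing_tip 0.69 [238.0, 186.1, 17.2, 20.1]
cover 0.73 [249.8, 181.4, 36.4, 36.0]
cover_peg 0.87 [245.1, 182.1, 38.8, 34.6]
cover_peg 0.17 [349.7, 233.6, 16.7, 13.7]
cover_pivot 0.68 [250.0, 183.9, 37.6, 33.6]
tray_floor 0.95 [153.8, 186.2, 67.6, 46.1]
slidebox_center 0.76 [304.0, 243.8, 65.4, 62.3]
filler 0.6 [231.6, 183.7, 81.8, 81.6]
top [ 0.34045626 -0.21817721  1.27688179] 514.660103139122 [ 0.19099376  0.00418508 -0.98158233]
cap_grip 0.85 [199.7, 171.2, 27.9, 23.3]
cap_grip 0.7 [368.0, 287.0, 29.7, 24.5]
cap_grip 0.64 [402.7, 232.7, 34.3, 38.2]
wing_tip 0.98 [401.3, 236.3, 41.8, 33.8]
wing_tip 0.87 [203.8, 170.7, 26.3, 25.7]
cover 0.82 [246.0, 199.6, 57.2, 45.5]
cover_peg 0.79 [245.7, 199.8, 55.0, 46.3]
cover_pivot 0.87 [247.2, 198.3, 56.4, 48.1]
tray_floor 0.78 [141.7, 205.2, 55.1, 67.5]
slidebox_center 0.91 [351.3, 200.9, 38.6, 74.7]
filler 0.6 [244.9, 156.0, 66.6, 108.2]
0.9 [0.24740958 0.51903074 0.2312723 ] [-1.02676165e-05  2.20594422e-01  9.75365623e-01 -4.49011836e-05]
```

View pics/top0.png

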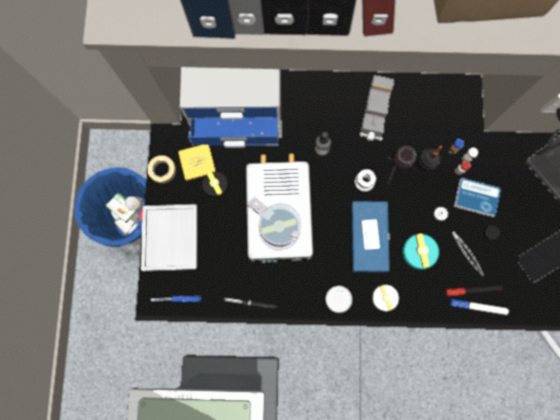

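View pics/scene0.png

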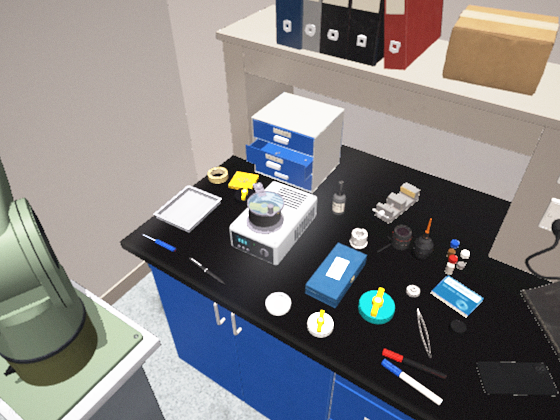

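The top view shows the cooler at about (280,210) and its cover disc at (280,226). The tray is at (169,237) and the slide box at (370,236). I need closer crops to find the peg and pivot.

Run:
```python
from h import *
a=cv2.imread('pics/top0.png')[150:275,130:325]; b=cv2.imread('pics/scene0.png')[160:270,140:330]
a=cv2.resize(a,None,fx=4,fy=4,interpolation=cv2.INTER_CUBIC);b=cv2.resize(b,None,fx=4,fy=4,interpolation=cv2.INTER_CUBIC)
cv2.imwrite('pics/a.png',a);cv2.imwrite('pics/b.png',b)
c=camera('top')
def rectpx(q):
    m=trace('top',q)[0]['pixels'].astype('uint8'); r=cv2.minAreaRect(cv2.findNonZero(m)); return r,m.sum()
for q in('filler','cover','tray_floor','cap_grip'):
    try: print(q,rectpx(q))
    except Exception as e: print(q,repr(e))
R,t,K=P(c);print(K,ray(c,280,210,0.085))
```

```text
filler (((278.3897399902344, 208.02259826660156), (105.18714141845703, 64.43730163574219), 87.87889862060547), np.uint64(6195))
cover (((272.4318542480469, 221.69515991210938), (54.845951080322266, 42.74858093261719), 9.7824068069458), np.uint64(1620))
tray_floor (((168.0, 236.5), (65.0, 54.0), 90.0), np.uint64(3469))
cap_grip (((384.7500305175781, 297.25), (24.041629791259766, 23.33452033996582), 45.0), np.uint64(477))
[[514.66010314   0.         289.87813252]
 [  0.         514.66010314 210.82795132]
 [  0.           0.           1.        ]] [ 0.57382837 -0.18974339  0.085     ]
```

View pics/a.png

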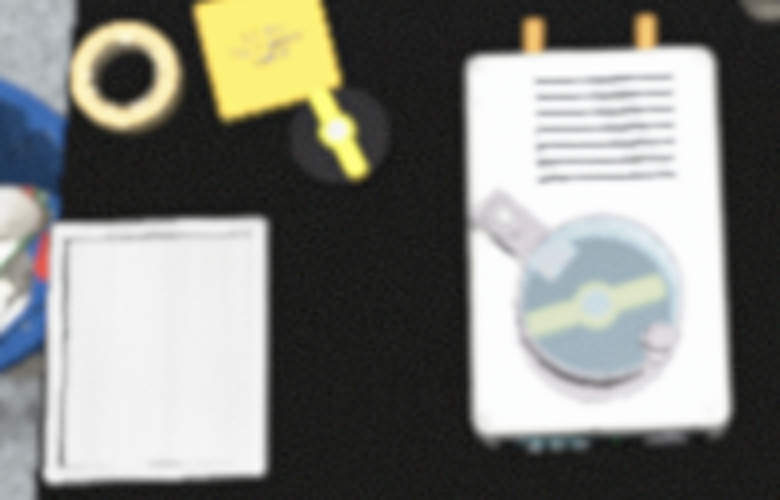

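View pics/b.png

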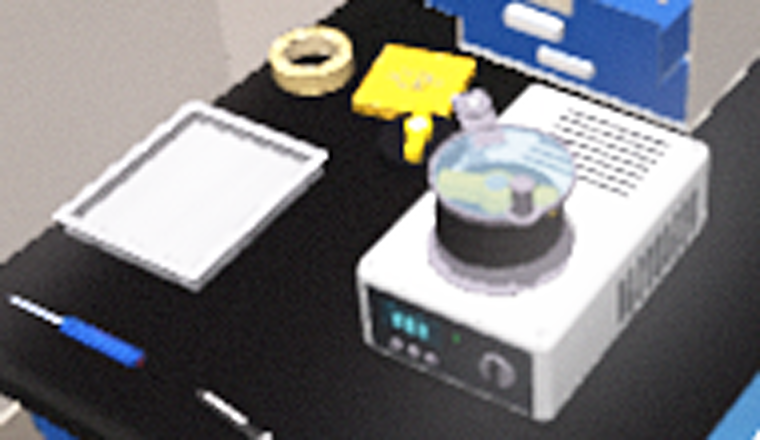

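Run:
```python
from h import *
c=camera('top');s=camera('scene')
f=lambda p:(p[0]/4+130,p[1]/4+150); g=lambda p:(p[0]/4+140,p[1]/4+160)
C=np.array([ray(c,*f(p),.085)for p in((465,50),(717,45),(732,432),(473,437))]);print(C)
rear=(C[0]+C[1])/2;front=(C[2]+C[3])/2;d=rear-front;print('len',np.linalg.norm(d),'yaw',np.arctan2(d[1],d[0]),'w',np.linalg.norm(C[0]-C[1]))
u=d/np.linalg.norm(d);F=front+.065*u;F[2]=.115;print('filler',F)
peg=ray(c,*f((661,332)),.172);piv=ray(c,*f((503,215)),.15);print('peg top',peg,'pivot',piv,np.linalg.norm((peg-piv)[:2]))
print('scene peg',ray(s,*g((523,183)),.172),'piv',ray(s,*g((475,105)),.15))
print('disc',ray(c,*f((602,296)),.148))
print('wing ang', [ray(c,*f(p),.139) for p in((535,320),(660,288))])
T=np.array([ray(c,*f(p),.018+.0)for p in((50,222),(268,216),(268,474),(45,482))]);print('tray',T,T.mean(0))
print('back tray wall/ ori', planner.inverse_kinematics([.5,-.2,.3],[0,1,0,0]))
```

```text
[[ 0.68827027 -0.10558269  0.085     ]
 [ 0.69484204 -0.25689738  0.085     ]
 [ 0.46222427 -0.26921293  0.085     ]
 [ 0.45590897 -0.11927522  0.085     ]]
len 0.23285293113415687 yaw 0.05587567993028234 w 0.1514573364801932
filler [ 0.52396518 -0.19061405  0.115     ]
peg top [ 0.50672788 -0.22622955  0.172     ] pivot [ 0.5741058  -0.13669409  0.15      ] 0.11205526325435196
scene peg [ 0.50587939 -0.22736897  0.172     ] piv [ 0.57359967 -0.14053865  0.15      ]
disc [ 0.52980573 -0.19319609  0.148     ]
wing ang [array([ 0.51686526, -0.15590745,  0.139     ]), array([ 0.53660229, -0.22539185,  0.139     ])]
tray [[0.59056865 0.15538422 0.018     ]
 [0.59749171 0.01956428 0.018     ]
 [0.43699848 0.01037045 0.018     ]
 [0.42905079 0.14590655 0.018     ]] [0.51352741 0.08280638 0.018     ]
back tray wall/ ori [-0.03609173  0.66907422  0.72271716  1.51234325 -0.46870856  1.13891152
 -0.79286575]
```

Both views agree on the filler (0.525,-0.191), yaw about 0.05, pivot (0.574,-0.138) and peg (0.507,-0.226). I'll push the cover round with the fingers shut.

```bash
cat >> h.py <<'E'
def dn(a):
    from scipy.spatial.transform import Rotation as Ro
    y=np.array([np.cos(a),np.sin(a),0]);z=np.array([0,0,-1.]);q=Ro.from_matrix(np.c_[np.cross(y,z),y,z]).as_quat()
    return [q[3],q[0],q[1],q[2]]
PIV=np.array([.574,-.1385]);A0=-2.22
def push(th,off,z=.157):
    a=A0+th;e=np.array([np.cos(a),np.sin(a)]);t=np.array([-e[1],e[0]])
    return [*(PIV+.112*e-off*t),z],dn(a+np.pi/2)
E
python3 - <<'E'
from h import *
env.command_gripper(0.0)
p,o=push(0,.042,.25)
env.move_to(p,o); print(env.get_t(),env.get_joints())
p,o=push(0,.042); print(env.move_linear(p,.15,force_limit=8),env.get_tcp_pos())
for th in np.r_[0:1.93:8j]:
    p,o=push(th,.024); hit=env.move_linear(p,.12,ori=o,force_limit=15 if th<1.5 else 10)
    print(round(th,2),hit,env.get_tcp_pos().round(4),np.round(env.get_wrist_force(),1),env.get_t())
    if hit: break
c=camera('top');cv2.imwrite('pics/c.png',cv2.resize(c['pixels'][130:280,230:400],None,fx=4,fy=4,interpolation=cv2.INTER_CUBIC))
E
```

```text
4.6833 [ 0.12681974  0.62375327  0.39159296  1.68169016 -0.29034465  0.89410369
 -0.01258015]
False [ 0.47312777 -0.20241595  0.15765766]
0.0 False [ 0.4874 -0.2133  0.1576] [-0.3 -0.4 -0.4] 5.75
0.28 False [ 0.5102 -0.2336  0.1571] [-0.5  0.3 -0.5] 6.175
0.55 False [ 0.5384 -0.247   0.1569] [-0.1  0.8  0.9] 6.6
0.83 False [ 0.5693 -0.2526  0.1568] [-0.5  0.   0.4] 7.025
1.1 False [ 0.6006 -0.2497  0.1569] [-0.4  0.2 -0.6] 7.45
1.38 False [ 0.6298 -0.2383  0.1569] [-0.3  1.  -0.1] 7.875
1.65 False [ 0.6548 -0.2195  0.1569] [-0.  -1.   0.2] 8.3
1.93 True [ 0.6726 -0.1971  0.157 ] [-4.4 -5.8  4.2] 8.625
```

View pics/c.png

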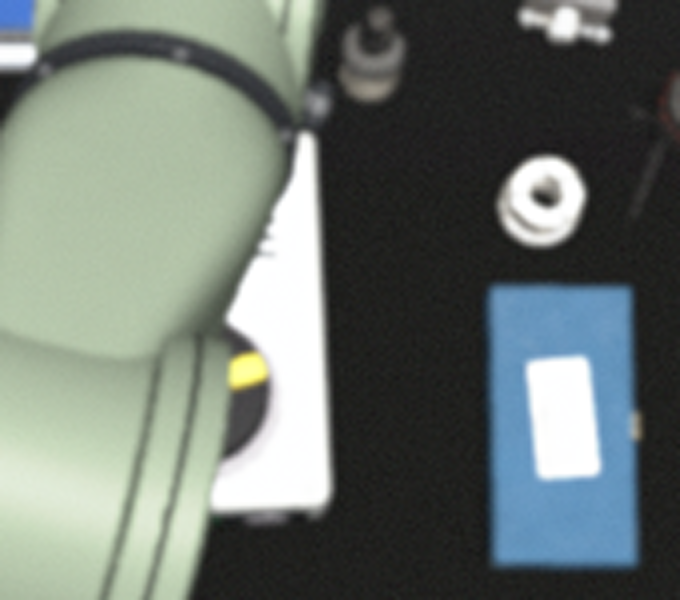

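The stop was felt at about 1.9 rad, and the uncovered cap shows at around (235,390) in the crop. I'll raise the arm, move clear and look again.

Run:
```python
from h import *
p,o=push(1.85,.03,.157);env.move_linear(p,.1,ori=o);p[2]=.3;env.move_linear(p,.25)
env.move_to([.40,.12,.33],dn(.3)); print(env.get_t(),env.get_joints())
c=camera('top');r=c['pixels'][150:260,235:330];cv2.imwrite('pics/d.png',cv2.resize(r,None,fx=5,fy=5,interpolation=cv2.INTER_CUBIC))
x=c['pixels'].astype(int);B,G,Rr=x[...,0],x[...,1],x[...,2]
w=np.zeros(B.shape,bool);w[185:260,245:315]=1
ye=w&(Rr>120)&(G>110)&(B<.6*Rr); pts=cv2.findNonZero(ye.astype('uint8'))[:,0].astype(float)
W=np.array([ray(c,u,v,.139)[:2] for u,v in pts]);m=W.mean(0);V=np.linalg.svd(W-m)[2][0];print('yellow',len(W),m,np.arctan2(V[1],V[0]),np.ptp((W-m)@V))
bl=w&((x.max(2)<90)|ye);n,l,st,ce=cv2.connectedComponentsWithStats(bl.astype('uint8'));i=1+st[1:,4].argmax()
(cx,cy),rad=cv2.minEnclosingCircle(cv2.findNonZero((l==i).astype('uint8')));print('disc',ce[i],ray(c,*ce[i],.12),(cx,cy),rad,ray(c,cx,cy,.12))
s=camera('scene');x=s['pixels'].astype(int);cv2.imwrite('pics/e.png',s['pixels'])
ye=(x[...,2]>120)&(x[...,1]>110)&(x[...,0]<.6*x[...,2]);ye[:185]=0;ye[240:]=0;ye[:,:247]=0;ye[:,300:]=0
pts=cv2.findNonZero(ye.astype('uint8'))[:,0].astype(float);W=np.array([ray(s,u,v,.135)[:2] for u,v in pts]);print('scene yellow',len(W),W.mean(0),pts.min(0),pts.max(0))
```

```text
11.25 [-0.38111283  0.34807814  0.0207636   1.82358434 -0.00834755  0.97015633
 -0.05680392]
yellow 266 [ 0.52683112 -0.18848924] -1.247872287558252 0.07865159307076564
disc [278.8256351  227.85681293] [ 0.52552238 -0.1890011   0.12      ] (279.0, 227.55999755859375) 17.69624900817871 [ 0.52621489 -0.18937942  0.12      ]
scene yellow 264 [ 0.52912285 -0.18507756] [247. 185.] [279. 213.]
```

View pics/d.png

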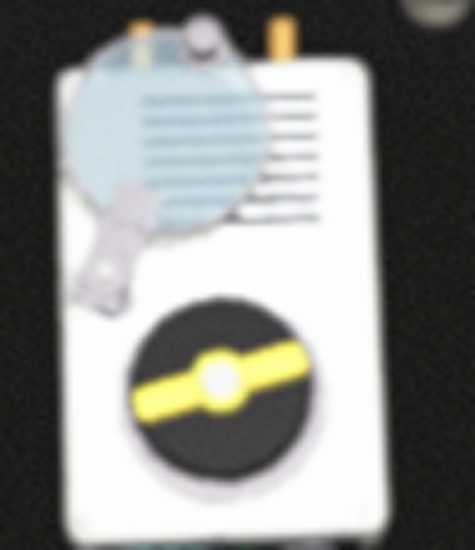

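The cover is fully aside, with its peg now at the rear. The cap axis is at (0.5265,-0.189) and the wings are at -1.25 rad in world axes. Next I'll lower the half-open fingers astride the boss and turn the wings like a two-pin driver, without gripping.

```bash
cat >> h.py <<'E'
AX=np.array([.5265,-.189])
def rot(a,z,a0,rate=.5):
    "turn about AX to tool angle a (from a0), height z"
    p=[*AX,z]; d=max(np.linalg.norm(np.array(p)-env.get_tcp_pos()),1e-4)
    if d<1e-3: p[2]+=1e-3; d=max(np.linalg.norm(np.array(p)-env.get_tcp_pos()),1e-4)
    env.move_linear(p,d/(abs(a-a0)/rate+.05),ori=dn(a))
E
python3 - <<'E'
from h import *
env.command_gripper(.034); a=-2.82
env.move_to([*AX,.20],dn(a)); print(env.get_t(),env.get_joints(),env.get_width(),env.get_tcp_pos())
env.move_linear([*AX,.150],.15)
h=env.move_linear([*AX,.112],.03,force_limit=4); zt=env.get_tcp_pos(); print('touch',h,zt,env.get_wrist_force(),env.get_ft_torque(),env.get_t())
E
```

```text
13.4417 [-0.08573625  0.85336229  0.79905158  1.60026877 -0.70016424  0.99524611
 -1.87928677] 0.03396602374276616 [ 0.52662592 -0.18839628  0.20012687]
touch True [ 0.52645097 -0.18899275  0.1220155 ] [-1.2165009   1.56565117 10.15643885] [0.33101802 0.07876845 0.00369807] 14.8083
```

Run:
```python
from h import *
env.move_linear([*AX,.1290],.05); a=-2.82; t0=np.array(env.get_ft_torque())
end=-.65-np.pi/2+.75; k=0
while a<end:
    b=a+.1; rot(b,.1290+(k%2)*.001,a); a=b;k+=1
    tq=env.get_ft_torque();f=env.get_wrist_force();print(round(a,2),np.round(tq-t0,2),np.round(f,1),env.get_t())
    if abs(tq[2]-t0[2])>1.0: break
c=camera('top');s=camera('scene');cv2.imwrite('pics/f.png',np.hstack([cv2.resize(c['pixels'][185:260,240:320],None,fx=5,fy=5),cv2.resize(s['pixels'][165:240,230:310],None,fx=5,fy=5)]))
```

```text
-2.72 [-0.05  0.02 -0.02] [0.8 1.  0. ] 15.5
-2.62 [ 0.   -0.01 -0.02] [ 0.   0.4 -0.4] 15.875
-2.52 [-0.03 -0.02 -0.02] [-0.5  0.2 -0.3] 16.2833
-2.42 [-0.08  0.02 -0.05] [ 0.5 -0.2  0.2] 16.6833
-2.32 [0.01 0.   0.02] [ 0.6  0.1 -0.5] 17.075
-2.22 [-0.04  0.   -0.05] [ 0.  -0.1 -0.2] 17.475
-2.12 [ 0.27 -0.75 -0.07] [3.5 0.4 2.7] 17.875
-2.02 [-0.17 -1.1  -0.47] [  4.9  -1.1 -15.3] 18.2833
-1.92 [ 0.16  0.24 -0.06] [-1.1  0.9  5.3] 18.825
-1.82 [-0.26  0.23 -0.09] [-0.4 -1.  -4. ] 19.2583
-1.72 [-0.19  0.11 -0.02] [-0.5 -1.9  1. ] 19.675
-1.62 [ 0.24  0.14 -0.21] [-0.3  2.2 -5.1] 20.0917
-1.52 [ 1.    0.37 -0.46] [ 0.1  4.5 10.8] 20.5167
-1.42 [ 0.82 -1.01 -2.44] [  5.7   3.3 -13.8] 21.025
```

Run:
```python
from h import *
rot(-1.62,.1300,-1.42); rot(-1.85,.1310,-1.62); env.move_linear([*AX,.175],.15); env.sleep(1.1)
print(env.get_t(),np.round(env.get_wrist_force(),1),env.get_tcp_pos())
c=camera('top');s=camera('scene');cv2.imwrite('pics/g.png',np.hstack([cv2.resize(c['pixels'][185:260,240:320],None,fx=5,fy=5),cv2.resize(s['pixels'][165:240,230:310],None,fx=5,fy=5)]))
```

```text
23.4917 [-0.5  0.  -0.8] [ 0.52651716 -0.18899363  0.175003  ]
```

View pics/g.png

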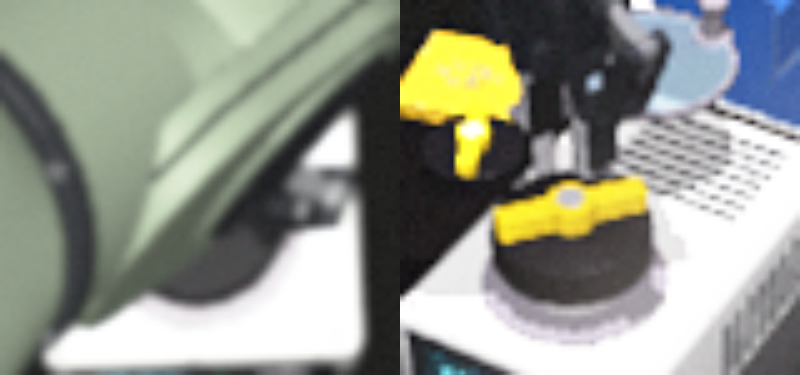

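The scene view shows the cap turned, with wing ends at about (250,210) and (279,204), and the fingers clear above it. I'll compute the angle and touch lightly to check how far the cap has risen.

Run:
```python
from h import *
s=camera('scene')
A=ray(s,250,209,.142);B=ray(s,279.2,203.5,.142);d=(B-A);print(A,B,np.arctan2(d[1],d[0]),np.linalg.norm(d), 'boss',ray(s,264.2,204,.144))
for ang in(-.8,-.65,-.5): 
    e=np.array([np.cos(ang),np.sin(ang)])*.039; print(ang,[proj(s,[*(AX+k*e),.143]).round(1) for k in(1,-1)])
w=np.arctan2(d[1],d[0]); 
p=env.get_tcp_pos(); rot(-.65-np.pi/2,.165,-1.85)
h=env.move_linear([*AX,.119],.015,force_limit=3); print('touch',h,env.get_tcp_pos(),env.get_wrist_force(),env.get_t()); env.move_linear([*AX,.130],.05)
```

```text
[ 0.49466189 -0.17023456  0.142     ] [ 0.55291644 -0.2200271   0.142     ] -0.7072398800809914 0.07663477670183105 boss [ 0.52833244 -0.1904145   0.144     ]
-0.8 [array([278.4, 202.6]), array([248.2, 206.4])]
-0.65 [array([277.8, 201.2]), array([248.6, 207.8])]
-0.5 [array([276.9, 199.9]), array([249.4, 209.2])]
touch True [ 0.52651603 -0.189008    0.12693872] [-0.3550428   0.26339544  5.06874855] 26.7917
```

The cap is at about -0.72 rad relative to the filler and has risen about 4.5 mm, so step 1 holds. Next I'll press it down and turn it past the tooth.

Run:
```python
from h import *
t0=np.array(env.get_ft_torque())
rot(-1.66,.1305,-.65-np.pi/2,.8)
h=env.move_linear([*AX,.1200],.02,force_limit=40); print(h,env.get_tcp_pos(),np.round(env.get_wrist_force(),1),env.get_t())
a=-1.66;k=0
while a<-.86:
    a+=.1;k+=1; z=.1200 if k%2 else .1196
    d=max(abs(z-env.get_tcp_pos()[2]),2e-4); env.move_linear([*AX,z],d/.25,ori=dn(a))
    tq=np.array(env.get_ft_torque())-t0;f=env.get_wrist_force();print(round(a,2),tq.round(2),np.round(f,1),env.get_tcp_pos().round(4),env.get_t())
    if abs(tq[2])>2 or abs(f[2])>50: break
s=camera('scene');cv2.imwrite('pics/i.png',cv2.resize(s['pixels'][165:240,230:310],None,fx=7,fy=7))
```

```text
False [ 0.52666518 -0.18897665  0.1201798 ] [-1.   1.8  9.9] 28.475
-1.56 [0.38 0.12 0.1 ] [-0.5  1.2 10. ] [ 0.5268 -0.1891  0.1203] 28.725
-1.46 [0.27 0.03 0.08] [-0.3  1.  10.2] [ 0.5269 -0.1891  0.1199] 29.0083
-1.36 [ 0.2  -0.03  0.15] [ 0.3  0.5 10.6] [ 0.5269 -0.1891  0.1204] 29.2917
-1.26 [ 0.14 -0.1   0.15] [-0.3  0.4  9.6] [ 0.527  -0.1891  0.1199] 29.575
-1.16 [ 0.15 -0.11  0.11] [ 0.4  0.8 10.3] [ 0.527  -0.1891  0.1203] 29.8583
-1.06 [ 0.2  -0.16  0.13] [ 1.  -0.2 10.6] [ 0.527  -0.1892  0.1199] 30.1417
-0.96 [ 0.17 -0.14  0.17] [ 1.2 -0.1  9.6] [ 0.527  -0.1891  0.1203] 30.425
-0.86 [ 0.15 -0.12  0.15] [ 0.4  0.8 10.6] [ 0.527  -0.1891  0.1199] 30.7083
```

View pics/i.png

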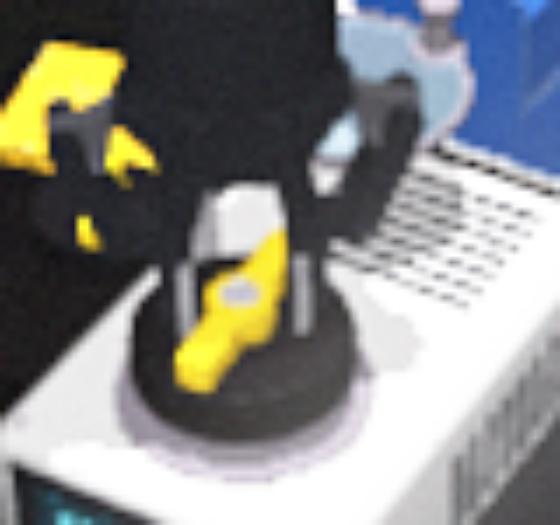

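The wings now run from about (259,217) to (270,201), roughly along the cooler's axis. I'll check the angle, release, and touch again to confirm the height.

Run:
```python
from h import *
s=camera('scene')
for ang in(-.4,-.2,0,.2):
    e=np.array([np.cos(ang),np.sin(ang)])*.039; print(ang,[proj(s,[*(AX+k*e),.137]).round(1) for k in(1,-1)])
A=ray(s,258.6,217,.136);B=ray(s,269.8,200.5,.136);d=B-A;print(np.arctan2(d[1],d[0]),np.linalg.norm(d))
env.move_linear([*AX,.133],.05); print(np.round(env.get_wrist_force(),1))
env.move_linear([*AX,.150],.1)
h=env.move_linear([*AX,.122],.02,force_limit=3); print('touch',h,env.get_tcp_pos(),np.round(env.get_wrist_force(),1),env.get_t()); env.move_linear([*AX,.150],.08)
s=camera('scene');cv2.imwrite('pics/j.png',cv2.resize(s['pixels'][165:240,230:310],None,fx=7,fy=7))
```

```text
-0.4 [array([276.2, 200.8]), array([250.3, 211.9])]
-0.2 [array([274.4, 199.3]), array([252.1, 213.5])]
0 [array([272.1, 198.1]), array([254.4, 214.8])]
0.2 [array([269.5, 197.2]), array([257.1, 215.8])]
0.1926293304537375 0.06888593866855955
[-0.3  0.1  0.3]
touch True [ 0.5264861  -0.18900019  0.13131484] [ 0.1 -1.   5.1] 32.45
```

View pics/j.png

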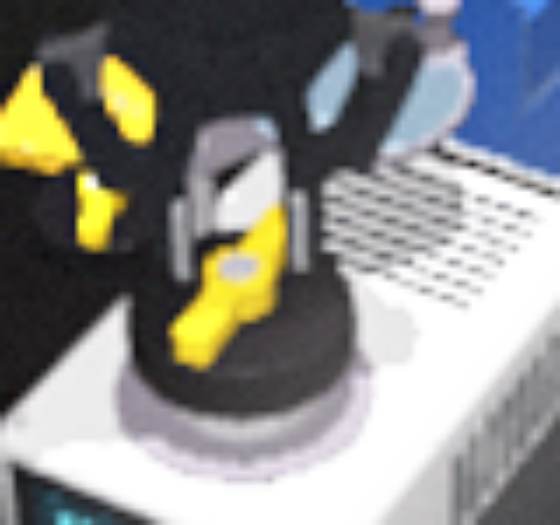

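The cap is released: its rise matches 25 mm and the wings are at about +0.19 rad world. I'll grip the boss across the wings and lift.

Run:
```python
from h import *
rot(.19-np.pi/2,.155,-.86,.8)
h=env.move_linear([*AX,.1335],.06,force_limit=6); print(h,env.get_tcp_pos())
env.command_gripper(0.0); print('w',env.get_width(),env.get_grip_force(),np.round(env.get_wrist_force(),1))
z=env.get_tcp_pos()[2]
print(env.move_linear([*AX,z+.03],.05,force_limit=25),np.round(env.get_wrist_force(),1)); 
env.move_linear([*AX,.24],.2); print('w',env.get_width(),np.round(env.get_wrist_force(),1),env.get_t())
env.move_linear([.5135,.083,.24],.2,ori=dn(-1.3)); print(env.get_t(),env.get_joints().round(2),env.get_width())
c=camera('top');s=camera('scene');cv2.imwrite('pics/k.png',np.hstack([cv2.resize(c['pixels'][170:280,130:240],(400,400)),cv2.resize(s['pixels'][130:240,150:260],(400,400))]))
```

```text
False [ 0.52636694 -0.18903586  0.13327446]
w 0.023660320564455467 58.57163965702057 [-2.   0.3  4.4]
False [ 0.4 -0.3 -1.9]
w 0.02371545954987063 [-0.   0.2 -2.6] 35.75
37.2583 [-0.45  0.65  0.42  1.68 -0.33  0.88 -1.19] 0.023471592389135033
```

View pics/k.png

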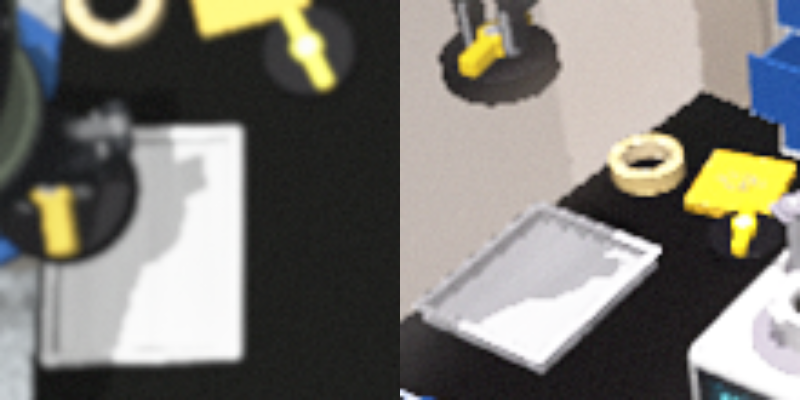

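The cap is held level, and the tray is clear at left. I'll check the tray centre against the scene view (corners at about (155,215), (188,186), (221,197), (190,232)), then lower the cap.

Run:
```python
from h import *
s=camera('scene')
T=np.array([ray(s,*p,.018) for p in((155.5,214.5),(188.5,186.4),(221.5,197.4),(189.9,231))]);print(T.round(3),T.mean(0))
C=T.mean(0)[:2]; C=(C+np.array([.5135,.0828]))/2; print(C)
env.move_linear([*C,.06],.15)
h=env.move_linear([*C,.018],.03,force_limit=4); print(h,env.get_tcp_pos(),np.round(env.get_wrist_force(),1))
env.command_gripper(.04); env.move_linear([*C,.10],.12); env.move_linear([*C,.3],.25)
env.move_to([.40,-.15,.33],dn(-1.3)); print(env.get_t())
c=camera('top');s=camera('scene')
x=c['pixels'].astype(int);w=np.zeros(x.shape[:2],bool);w[195:275,135:205]=1
ye=w&(x[...,2]>120)&(x[...,1]>110)&(x[...,0]<.6*x[...,2]);q=cv2.findNonZero(ye.astype('uint8'))[:,0].mean(0);print('cap',ray(c,*q,.037))
cv2.imwrite('pics/l.png',np.hstack([cv2.resize(c['pixels'][150:280,130:330],(480,312)),cv2.resize(s['pixels'][160:270,140:250],(312,312))]))
```

```text
[[0.433 0.136 0.018]
 [0.583 0.146 0.018]
 [0.599 0.025 0.018]
 [0.436 0.005 0.018]] [0.51275261 0.07799517 0.018     ]
[0.5131263  0.08039758]
True [0.51302771 0.08045864 0.02586055] [-0.8  1.4  8.6]
42.8333
cap [0.51449202 0.08221097 0.037     ]
```

View pics/l.png

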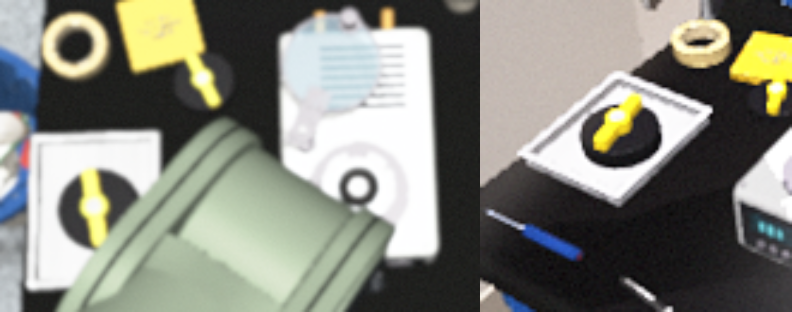

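The cap stands flat in the middle of the tray, the cover is aside, and the arm is clear at 42.8 s. I'm handing the job in.

```bash
python3 -c "
from h import *
print(env.close_job())"
```

```text
the job is handed in; nothing more can be done
None
```

I handed the job in at about 43 s: cover fully aside, cap vented at its first stop, pressed and turned past it, lifted off and set flat in the tray. I was not shown the judge's verdict.

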